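# Find the ball valve that binds

## Task

The three brass ball valves on the bench should spring shut when let go, but one of them binds. Swing the red levers, one after another, all the way to open and let go: a good one turns lightly and swings shut again, the binding one is stiff and stays open. Once you have found it, leave its lever fully open and the others shut, and stand the brown oil bottle upright on the bench directly in front of it, on the robot's side and a few centimetres from it. Do not disturb the other things.

Things in the scene. Friction and masses are not known exactly. Their poses are not given: they have to be found in the camera images.
- valve_a: One of three identical-looking brass quarter-turn ball valves, fixed on an aluminium plate 62 (x) x 104 (y) x 8 mm. Origin: centre of the plate's underside, on the lever's vertical pivot axis. Own x points away from the robot, own y to its left along the pipe (92 mm long, 44 mm thick, axis 42 mm up). All but the lever stays below 76 mm.
- valve_a_lever (a joint): Its lever's angle: 0 = shut, pointing along the valve's own -x (to the robot); pi/2 = open at its stop, along own +y (robot's left, in line with the pipe). Swings level, clockwise from above as it opens; shut at the start. Two valves turn lightly (under 2 N at mid-sleeve) and spring shut in about 1 s when let go; one, any of the three, binds over its whole arc (about 10 N) and stays where left.
- valve_a_grip (a point): Middle of that lever's red sleeve, 85 mm out from the pivot, 80 mm above the bench. Sleeve 16 mm wide, 14 mm high, from 42 to 115 mm from the pivot; the space below it is empty beyond 60 mm from the pivot, so closed fingertips can reach down beside it and push.
- valve_a_front (a point): Point on the bench in front of that valve, 95 mm from the pivot along its own -x.
- valve_b: One of three identical-looking brass quarter-turn ball valves, fixed on an aluminium plate 62 (x) x 104 (y) x 8 mm. Origin: centre of the plate's underside, on the lever's vertical pivot axis. Own x points away from the robot, own y to its left along the pipe (92 mm long, 44 mm thick, axis 42 mm up). All but the lever stays below 76 mm.
- valve_b_lever (a joint): Its lever's angle: 0 = shut, pointing along the valve's own -x (to the robot); pi/2 = open at its stop, along own +y (robot's left, in line with the pipe). Swings level, clockwise from above as it opens; shut at the start. Two valves turn lightly (under 2 N at mid-sleeve) and spring shut in about 1 s when let go; one, any of the three, binds over its whole arc (about 10 N) and stays where left.
- valve_b_grip (a point): Middle of that lever's red sleeve, 85 mm out from the pivot, 80 mm above the bench. Sleeve 16 mm wide, 14 mm high, from 42 to 115 mm from the pivot; the space below it is empty beyond 60 mm from the pivot, so closed fingertips can reach down beside it and push.
- valve_b_front (a point): Point on the bench in front of that valve, 95 mm from the pivot along its own -x.
- valve_c: One of three identical-looking brass quarter-turn ball valves, fixed on an aluminium plate 62 (x) x 104 (y) x 8 mm. Origin: centre of the plate's underside, on the lever's vertical pivot axis. Own x points away from the robot, own y to its left along the pipe (92 mm long, 44 mm thick, axis 42 mm up). All but the lever stays below 76 mm.
- valve_c_lever (a joint): Its lever's angle: 0 = shut, pointing along the valve's own -x (to the robot); pi/2 = open at its stop, along own +y (robot's left, in line with the pipe). Swings level, clockwise from above as it opens; shut at the start. Two valves turn lightly (under 2 N at mid-sleeve) and spring shut in about 1 s when let go; one, any of the three, binds over its whole arc (about 10 N) and stays where left.
- valve_c_grip (a point): Middle of that lever's red sleeve, 85 mm out from the pivot, 80 mm above the bench. Sleeve 16 mm wide, 14 mm high, from 42 to 115 mm from the pivot; the space below it is empty beyond 60 mm from the pivot, so closed fingertips can reach down beside it and push.
- valve_c_front (a point): Point on the bench in front of that valve, 95 mm from the pivot along its own -x.
- oil_bottle: Brown oil bottle with a black cap and a green label, loose, full height 135 mm, round body 56 mm across up to about 90 mm, then shoulder and a 26 mm cap from 116 mm up; 0.15 kg. Origin: centre of its underside; z up.
- chalk_box_1: Bystander: small yellow carton, 51x82x30 mm, origin at its underside centre.
- dial_stand: Bystander: dial gauge on a magnet base, 121x58x186 mm, origin at its underside centre.
Things that resemble listed ones, but are neither listed nor needed, are in the scene too. Leave any orange look-alike of the oil_bottle alone.

How it is judged (in metres and radians):
On the way:
1. a lever has been swung fully open and stands so, while the oil bottle still stands where it was (value of joint any of valve_a_lever, valve_b_lever, valve_c_lever above 1.42 rad and distance of oil_bottle from where it was at the start of the episode below 0.05 m), for 0.2 s.
At the end, for the whole second after the job is handed in: The lever that binds stands open by itself (within 0.15 rad of its open stop), the two others are shut (within 0.15 rad), and the oil bottle stands at rest and upright on the bench, its centre within 60 mm of the point 95 mm in front of the valve whose lever stays open (((value of joint valve_a_lever above 1.42 rad and value of joint each of valve_b_lever, valve_c_lever below 0.15 rad and horizontal distance between oil_bottle and valve_a_front below 0.06 m) or (value of joint valve_b_lever above 1.42 rad and value of joint each of valve_a_lever, valve_c_lever below 0.15 rad and horizontal distance between oil_bottle and valve_b_front below 0.06 m) or (value of joint valve_c_lever above 1.42 rad and value of joint each of valve_a_lever, valve_b_lever below 0.15 rad and horizontal distance between oil_bottle and valve_c_front below 0.06 m)) and angle between oil_bottle's own z axis and vertical below 0.1 rad and height (world z) of oil_bottle below 0.006 m and linear speed of oil_bottle below 0.02 m/s); the robot touches nothing.
It fails at once if the oil bottle is tipped over (angle between oil_bottle's own z axis and vertical above 0.8 rad).
It fails at once if the chalk carton is pushed more than 3 cm (distance of chalk_box_1 from where it was at the start of the episode above 0.03 m).
It fails at once if the dial gauge is pushed more than 3 cm (distance of dial_stand from where it was at the start of the episode above 0.03 m).
It also fails if it takes over 72 s, if anything falls off the work surface, if the arm or the gripper's body presses on something with over 40 N, if the wrist force passes 120 N, or if a joint passes its speed limit or range.

## Robot

A 6-joint arm with a two-finger parallel gripper is mounted at the origin on a cart in front of the work surface, level with it; the furniture and walls round the work are solid. World frame = base frame: x ahead of the robot, y to its left, z up, the work surface at z = 0. Lengths are in mm, angles in rad, forces in N, time in s.
With the tool pointing down it reaches from about 275 to 850 mm from the base axis. Payload 5.2 kg.
Tool frame: the origin (TCP) lies midway between the tips of the shut fingers; the grasp point (between the pads) lies 19 mm behind it; z points along the fingers, y is the line along which they close (so a half turn about z gives the same grasp; the last joint's range is limited). The gripper opens to 85 mm and grips with 20 to 120 N. Pads are 22 mm wide; open, the fingers measure 114 mm over their backs; the gripper's body (76 mm by 85 mm) begins 54 mm behind the grasp point. The pads swing forward as they close: fully open they stand 13 mm farther back than shut.
Start: joints at [0.95, 0.259, 1.535, -0, 1.348, -0.203], TCP at [223.142, 502.705, 231.31] pointing down, gripper open.
Joint ranges: [-3.14, 3.14], [-0.91, 2.08], [0.19, 2.58], [-1.22, 4.36], [0.22, 2.71], [-3.12, 3.12]. Speed limits (rad/s): [2.57, 2.57, 3.14, 3.14, 3.14, 3.14].

## Interface

Orientations are given as a unit quaternion [w, x, y, z].
In Python, from cell import telemetry, cams, ticket gives the robot as it stands. The module is installed in compiled form; this text tells all that it offers.
- The arm moves only by the tool play_rows, never from a script. Its argument "targets" is a list of rows, each an object with "fingers": the opening, from -1 (shut) to 1 (fully open); "linear": the shift along the tool's x, y, z as a fraction of full scale, a list of three; "spin": the turn about the tool's z as a fraction of full scale. A call has 1 to 20 rows; each row is the pose to reach, as a shift and turn from the pose commanded when the call began, along the tool's axes at that moment; what a row does not reach only later rows make up. Full scale, the value 1, is 100 mm for a shift and 2 rad for a turn. A row lasts 1/12 s, in which the tool goes at most 41.7 mm and 7.16 degrees, less where a joint would pass 70% of its speed; a pose out of reach is approached as far as the arm can. A call with a number of a shift or a turn outside -1 to 1 is refused whole. A call with a gripper value outside its range is refused whole. The fingers move at their own pace and stop on an object; "force" is the grip in N (left out, the last holds). Time passes only in rows, so rows that repeat a pose let the fingers close. It gives the time, the measured TCP pose, the force, the opening and the grip force at its end, in the units of the state.
- telemetry.state(): the state, without advancing time (a new reading comes with each control period).
- cams.read_camera(name): name is "side" or "top" or "wrist"; returns a dict with "img" (384x512x3 uint8, red, green, blue), "mtx" (3x3 intrinsics, pixels), "xyz" and "rotation" of the camera in the world. Camera axes: x right, y down, z forward; pixel columns grow to the right and rows downward; lengths in mm; the calibration is good to about 2 mm. A picture is of the moment at which its call begins. There is no depth.
- ticket.close_job(): hands the job in; it is judged then, once.
The state is a dict: "time_s": time; "joints": joint angles; "dq": joint speeds; "effort": joint torques, N m; "ee_pos": TCP position; "ee_rot": TCP orientation; "force": force on the tool from outside, world axes, zero at the start; "moment": the same for the moment, N m; "grip_width": finger opening in mm; "finger_force": force on a finger pad.
Only numpy, scipy, OpenCV 4.12 (cv2) and the standard library are available. Lean on these libraries where they do the work, as an engineer would, in place of code of your own. Each camera call takes 0.05 s, during which the arm holds its last target. There are 200 camera calls.

## Working session

There is one attempt and no reset: what is moved stays moved. The work goes in short steps, Python scripts to look and compute and a tool call to move; the robot and the scene stay as the last step left them, time stands still between calls to the robot, and variables do not carry over. Pictures are saved under pics/ and viewed, at most 10 in all, crops included, and the job is handed in when it is done.

Besides the shell and the picture viewer there is one more tool, called after "Request:" by a JSON object that holds its "name" and its "arguments". play_rows: Moves the arm, as the interface text tells. Shift numbers are shares of 100 mm and turn numbers shares of 2 rad, none past 1 either way. Its arguments: {"type":"object","properties":{"targets":{"type":"array"},"force":{"type":"number"}},"required":["targets"]}

```bash
mkdir -p pics; cat > h.py <<'E'
import numpy as np, cv2
from cell import telemetry, cams, ticket
def shot(name,fn=None):
    d=cams.read_camera(name)
    if fn: cv2.imwrite('pics/'+fn,cv2.cvtColor(d['img'],cv2.COLOR_RGB2BGR))
    return d
def ray(d,u,v,z):
    K=np.array(d['mtx']);R=np.array(d['rotation']);
    if R.shape!=(3,3):
        from scipy.spatial.transform import Rotation as Ro
        w,x,y,zz=R;R=Ro.from_quat([x,y,zz,w]).as_matrix()
    c=np.array(d['xyz']);r=R@np.linalg.solve(K,[u,v,1.])
    return c+r*(z-c[2])/r[2]
E
python3 - <<'E'
from h import *
t=shot('top','top0.png');s=shot('side','side0.png')
for d in(t,s):print(np.round(d['xyz'],1),np.round(d['rotation'],3),d['mtx'])
st=telemetry.state();print(st['ee_pos'],st['ee_rot'],st['force'],st['time_s'])
E
```

```text
[ 332.     8.4 1269.8] [-0.069  0.712 -0.696  0.063] [[383.42035649   0.         247.78414129]
 [  0.         383.42035649 181.85354164]
 [  0.           0.           1.        ]]
[ 171.5 -858.3  760. ] [-0.444  0.871 -0.186  0.094] [[355.31940832   0.         256.26242716]
 [  0.         355.31940832 187.63743907]
 [  0.           0.           1.        ]]
[222.85932995 502.31687214 230.5753968 ] [-3.30439115e-04  2.07396234e-01  9.78256692e-01 -7.33422948e-04] [-0.2709062  -0.39152891 -0.21567872] 0.1
```

View pics/top0.png

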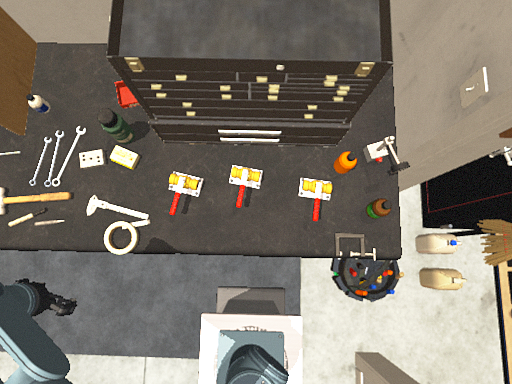

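View pics/side0.png

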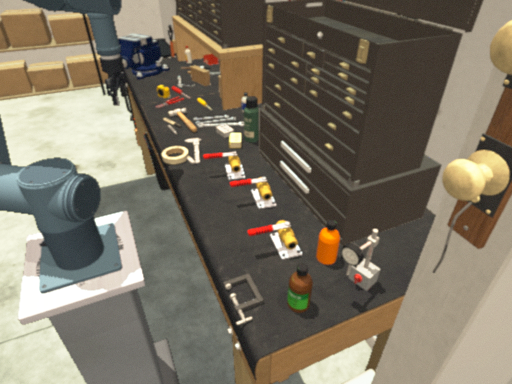

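The top view shows three valves with red levers near pixels (175,203), (240,197) and (317,210). The brown bottle is at (377,209), the orange look-alike at (345,162) and the dial stand at (385,150). Next I'll measure them.

```bash
cat >> h.py <<'E'
def levers(d):
    hsv=cv2.cvtColor(d['img'],cv2.COLOR_RGB2HSV)
    m=((hsv[...,0]<6)|(hsv[...,0]>174))&(hsv[...,1]>180)&(hsv[...,2]>90)
    m=m.astype(np.uint8);n,l,s,c=cv2.connectedComponentsWithStats(m)
    out=[]
    for i in range(1,n):
        if s[i,4]<30: continue
        v,u=np.nonzero(l==i)
        P=np.array([ray(d,a,b,85)[:2] for a,b in zip(u,v)]);q=P.mean(0)
        w,V=np.linalg.eigh(np.cov((P-q).T));ax=V[:,1];ax=ax*np.sign(ax[0]-1e-9)
        t=(P-q)@ax
        out.append((np.round(c[i]),s[i,4],q.round(1),np.round(np.degrees(np.arctan2(ax[1],ax[0])),1),np.ptp(t).round(), (q+ax*80).round(1)))
    return out
E
python3 - <<'E'
from h import *
d=shot('top')
for o in levers(d):print(*o)
im=d['img'];hsv=cv2.cvtColor(im,cv2.COLOR_RGB2HSV)
for u,v,z in[(184,189,0),(246,178,0),(316,189,0)]:
    sub=np.zeros(im.shape[:2],np.uint8);sub[v-30:v+30,u-30:u+30]=1
    m=(sub>0)&(hsv[...,2]>150)&~(((hsv[...,0]<6)|(hsv[...,0]>174))&(hsv[...,1]>150))
    p=np.argwhere(m)[:,::-1].astype(np.float32);r=cv2.minAreaRect(p)
    print(len(p),r,ray(d,*r[0],20)[:2])
for n,u,v,z in[('cap',374,205,135),('bot',380,212,45),('orange',347,160,70),('dialbase',380,152,20)]:print(n,ray(d,u,v,z).round())
cv2.imwrite('pics/crop.png',cv2.cvtColor(cv2.resize(im[125:265,300:420],None,fx=4.2,fy=4.2,interpolation=cv2.INTER_CUBIC),cv2.COLOR_RGB2BGR))
E
```

```text
[125.  95.] 316 [840.3 434.3] 30.0 99.0 [909.5 474.3]
[240. 196.] 114 [512.5  44.7] -9.9 71.0 [591.3  31. ]
[174. 204.] 117 [482.8 248.8] -13.5 69.0 [560.6 230.1]
[316. 209.] 119 [ 476.3 -191.9] -7.6 70.0 [ 555.6 -202.4]
[353. 272.] 34 [ 289.4 -300.1] 41.1 25.0 [ 349.7 -247.6]
611 ((182.14707946777344, 193.41177368164062), (33.46991729736328, 39.53330612182617), 14.03624439239502) [526.04127904 237.9490098 ]
587 ((243.68490600585938, 185.34716796875), (31.574769973754883, 37.16485595703125), 10.619654655456543) [557.75703987  35.43362429]
762 ((324.70001220703125, 183.40005493164062), (32.64659118652344, 58.13776779174805), 63.43495178222656) [ 570.45205357 -232.61980395]
cap [ 487. -356.  135.]
bot [ 477. -403.   45.]
orange [ 639. -296.   70.]
dialbase [ 682. -420.   20.]
```

View pics/crop.png

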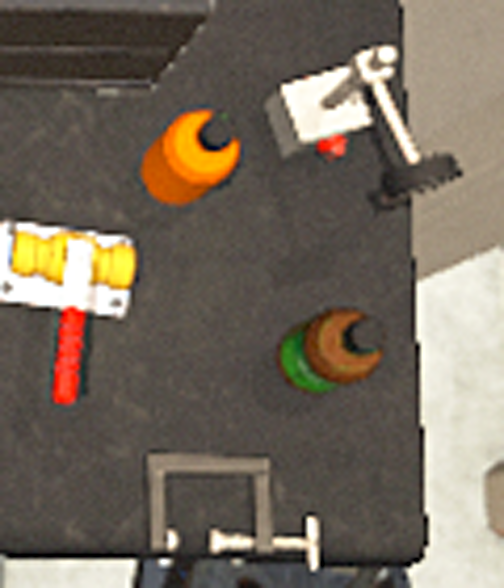

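```bash
cat >> h.py <<'E'
from scipy.spatial.transform import Rotation as Ro
V={'L':((559.,230.5),-13.5),'M':((590.,31.),-9.9),'R':((554.,-202.),-7.6)}
def W(k,x,y):   # valve own -> world
    p,a=V[k];a=np.radians(a);return np.array(p)+np.array([[np.cos(a),-np.sin(a)],[np.sin(a),np.cos(a)]])@[x,y]
def plan(pts):  # pts: (x,y,z,yaw of tool -x in deg)
    st=telemetry.state();w,x,y,z=st['ee_rot'];R=Ro.from_quat([x,y,z,w]).as_matrix()
    yaw=np.degrees(np.arctan2(-R[1,0],-R[0,0]))
    print('tcp',np.round(st['ee_pos'],1),'yaw',yaw.round(2),'t',st['time_s'],'F',np.round(st['force'],1),'q6',st['joints'][5])
    for p in pts:
        s=R.T@(np.array(p[:3])-st['ee_pos'])/100
        dy=(p[3]-yaw+180)%360-180
        print(s.round(3),'spin',np.round(-np.radians(dy)/2,3))
E
python3 - <<'E'
from h import *
d=shot('top');print(ray(d,386.2,204.3,135).round())
x,y=W('L',-85,-38);plan([(x,y,130,-13.5)])
E
```

```text
[ 489. -392.  135.]
tcp [223.  502.4 230.8] yaw -23.94 t 0.2 F [ 1.6 -0.2 -0.1] q6 -0.2027929474061498
[-3.408 -1.648  1.009] spin -0.091
```

Request:
{"name": "play_rows", "arguments": {"targets": [{"fingers":-1,"linear":[-0.35,-0.2,0.1],"spin":0},{"fingers":-1,"linear":[-0.7,-0.4,0.2],"spin":0},{"fingers":-1,"linear":[-1,-0.55,0.3],"spin":0},{"fingers":-1,"linear":[-1,-0.55,0.3],"spin":0}], "force": 60}}

```text
time_s: 0.53
ee_pos: [294.3, 407.2, 199.2]
ee_rot: [-0.0, 0.209, 0.978, -0.002]
force: [-0.6, 0.8, -0.6]
grip_width: 38.9
finger_force: 0.0
```

Request:
{"name": "play_rows", "arguments": {"targets": [{"fingers":-1,"linear":[-0.35,-0.2,0.1],"spin":0},{"fingers":-1,"linear":[-0.7,-0.4,0.2],"spin":0},{"fingers":-1,"linear":[-1,-0.55,0.3],"spin":0},{"fingers":-1,"linear":[-1,-0.55,0.3],"spin":0}]}}

```text
time_s: 0.87
ee_pos: [363.6, 316.9, 169.6]
ee_rot: [-0.0, 0.209, 0.978, -0.002]
force: [0.0, 0.2, -1.0]
grip_width: -0.1
finger_force: 0.0
```

Request:
{"name": "play_rows", "arguments": {"targets": [{"fingers":-1,"linear":[-0.35,-0.2,0.1],"spin":0},{"fingers":-1,"linear":[-0.7,-0.4,0.2],"spin":-0.06},{"fingers":-1,"linear":[-1,-0.54,0.3],"spin":-0.091},{"fingers":-1,"linear":[-1,-0.54,0.3],"spin":-0.091}]}}

```text
time_s: 1.2
ee_pos: [433.8, 227.4, 140.0]
ee_rot: [0.0, 0.118, 0.993, -0.001]
force: [0.1, -0.1, 0.4]
grip_width: -0.1
finger_force: 0.0
```

```bash
python3 - <<'E'
from h import *
d=shot('wrist','w1.png')
x,y=W('L',-85,-38);plan([(x,y,130,-13.5),(x,y,55,-13.5)])
print(np.round(d['xyz']));[print(*o) for o in levers(d)]
E
```

```text
tcp [432.  229.4 140.5] yaw -13.76 t 1.25 F [ 0.3 -0.1  0.2] q6 -1.0708454165514574
[-0.382 -0.071  0.104] spin -0.002
[-0.383 -0.07   0.854] spin -0.002
[356. 246. 282.]
[310. 265.] 1657 [473.4 250.6] -10.9 57.0 [552.  235.4]
[ 38. 349.] 1238 [494.2  50.8] -24.4 48.0 [567.   17.7]
```

View pics/w1.png

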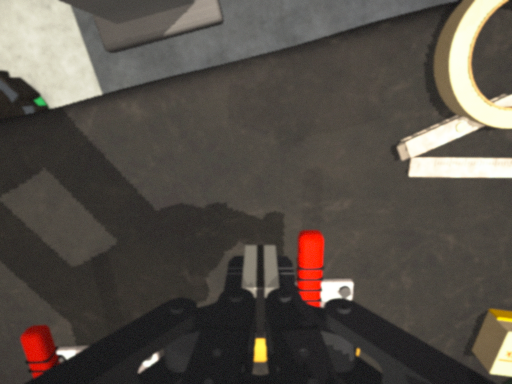

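The wrist view shows the closed fingers at (260,268) beside the left lever's sleeve at (310,265), which matches my estimate. I'll go down beside it and make contact.

Request:
{"name": "play_rows", "arguments": {"targets": [{"fingers":-1,"linear":[-0.2,-0.07,0.1],"spin":0},{"fingers":-1,"linear":[-0.383,-0.07,0.3],"spin":0},{"fingers":-1,"linear":[-0.383,-0.07,0.6],"spin":0},{"fingers":-1,"linear":[-0.383,-0.07,0.854],"spin":0},{"fingers":-1,"linear":[-0.383,-0.07,0.854],"spin":0},{"fingers":-1,"linear":[-0.383,0.05,0.854],"spin":0},{"fingers":-1,"linear":[-0.375,0.15,0.854],"spin":0},{"fingers":-1,"linear":[-0.365,0.23,0.854],"spin":0},{"fingers":-1,"linear":[-0.354,0.313,0.854],"spin":0},{"fingers":-1,"linear":[-0.354,0.313,0.854],"spin":0}]}}

```text
time_s: 2.08
ee_pos: [473.2, 254.6, 57.6]
ee_rot: [0.001, 0.117, 0.993, -0.001]
force: [0.1, -3.9, -1.9]
grip_width: 0.0
finger_force: 1.7
```

```bash
python3 - <<'E'
from h import *
x,y=W('L',-87.9,.3);plan([(x,y,55,-13.5)])
[print(*o) for o in levers(shot('top'))]
E
```

```text
tcp [473.2 254.6  57.6] yaw -13.42 t 2.0833 F [ 0.1 -3.9 -1.9] q6 -1.0481870820862633
[-0.012 -0.031  0.026] spin 0.001
[124.  95.] 319 [839.6 434.7] 28.8 100.0 [909.7 473.2]
[240. 196.] 117 [511.8  44.6] -9.3 71.0 [590.7  31.7]
[316. 209.] 114 [ 475.4 -191.8] -7.3 70.0 [ 554.7 -202. ]
[352. 272.] 33 [ 289.5 -299.8] 38.9 25.0 [ 351.8 -249.6]
```

Request:
{"name": "play_rows", "arguments": {"targets": [{"fingers":-1,"linear":[-0.003,0.076,0],"spin":0.06},{"fingers":-1,"linear":[-0.014,0.152,0],"spin":0.12},{"fingers":-1,"linear":[-0.03,0.227,0],"spin":0.18},{"fingers":-1,"linear":[-0.054,0.3,0],"spin":0.24},{"fingers":-1,"linear":[-0.083,0.371,0],"spin":0.3},{"fingers":-1,"linear":[-0.119,0.439,0],"spin":0.36},{"fingers":-1,"linear":[-0.16,0.503,0],"spin":0.42},{"fingers":-1,"linear":[-0.207,0.564,0],"spin":0.48},{"fingers":-1,"linear":[-0.259,0.621,0],"spin":0.524},{"fingers":-1,"linear":[-0.316,0.672,0],"spin":0.567},{"fingers":-1,"linear":[-0.377,0.719,0],"spin":0.61},{"fingers":-1,"linear":[-0.442,0.76,0],"spin":0.654},{"fingers":-1,"linear":[-0.509,0.795,0],"spin":0.698},{"fingers":-1,"linear":[-0.55,0.81,0],"spin":0.72},{"fingers":-1,"linear":[-0.581,0.824,0],"spin":0.742},{"fingers":-1,"linear":[-0.6,0.83,0],"spin":0.76},{"fingers":-1,"linear":[-0.6,0.83,0],"spin":0.76}]}}

```text
time_s: 3.55
ee_pos: [547.2, 324.2, 57.1]
ee_rot: [-0.003, 0.77, 0.639, -0.0]
force: [-7.8, 6.3, -2.4]
grip_width: -0.4
finger_force: 3.8
```

```bash
python3 - <<'E'
from h import *
plan([(*W('L',-24,84.2),55,-103.5)])
[print(*o) for o in levers(shot('top','t2.png'))]
E
```

```text
tcp [547.2 324.2  57.1] yaw -100.64 t 3.55 F [-7.8  6.3 -2.4] q6 0.5402530360467498
[-0.046  0.091  0.02 ] spin 0.025
[124.  95.] 328 [839.9 435.2] 29.5 100.0 [909.5 474.6]
[161. 178.] 60 [564.9 294.5] 85.5 39.0 [571.1 374.3]
[240. 196.] 114 [511.5  44.9] -9.9 72.0 [590.3  31.2]
[316. 209.] 112 [ 475.8 -191.8] -7.0 70.0 [ 555.2 -201.6]
[353. 272.] 34 [ 289.4 -300.1] 41.1 25.0 [ 349.7 -247.6]
```

View pics/t2.png

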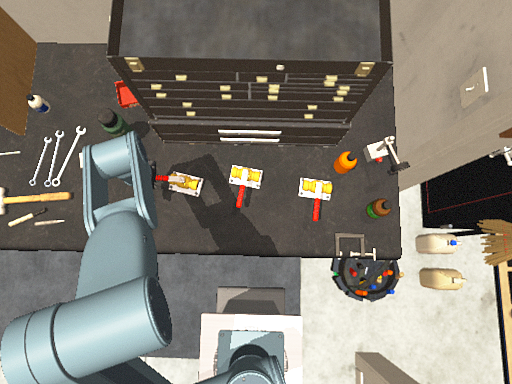

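The lever at (161,178) is about 8° short of the stop, and I'm reading about 10 N. I'll push a little further.

Request:
{"name": "play_rows", "arguments": {"targets": [{"fingers":-1,"linear":[-0.02,0.05,0],"spin":0.02},{"fingers":-1,"linear":[-0.03,0.1,0],"spin":0.025},{"fingers":-1,"linear":[-0.03,0.13,0],"spin":0.025},{"fingers":-1,"linear":[-0.03,0.13,0],"spin":0.025}]}}

```text
time_s: 3.93
ee_pos: [559.9, 319.3, 57.3]
ee_rot: [-0.003, 0.785, 0.62, 0.0]
force: [-5.9, 8.0, -1.5]
grip_width: 0.0
finger_force: 4.0
```

```bash
python3 - <<'E'
from h import *
plan([(*W('L',-24,84.2),55,-103.5)])
[print(*o) for o in levers(shot('top'))[:2]]
E
```

```text
tcp [559.9 319.3  57.3] yaw -103.4 t 3.9333 F [-5.9  8.  -1.5] q6 0.573723855771913
[-0.023 -0.041  0.023] spin 0.001
[125.  95.] 323 [840.1 434.6] 30.0 100.0 [909.4 474.6]
[163. 175.] 56 [574.  290.2] 78.5 36.0 [590.  368.5]
```

Request:
{"name": "play_rows", "arguments": {"targets": [{"fingers":-1,"linear":[0,0.02,0],"spin":0},{"fingers":-1,"linear":[0,0.04,0],"spin":0},{"fingers":-1,"linear":[0,0.04,0],"spin":0}]}}

```text
time_s: 4.23
ee_pos: [563.0, 318.7, 57.3]
ee_rot: [-0.003, 0.785, 0.62, -0.0]
force: [-9.4, 8.8, -0.3]
grip_width: 0.1
finger_force: 5.4
```

Request:
{"name": "play_rows", "arguments": {"targets": [{"fingers":-1,"linear":[0,0.01,-0.3],"spin":0},{"fingers":-1,"linear":[0,-0.1,-0.6],"spin":0},{"fingers":-1,"linear":[0,-0.4,-0.8],"spin":0},{"fingers":-1,"linear":[0,-0.8,-0.8],"spin":0},{"fingers":-1,"linear":[0,-1,-0.8],"spin":0},{"fingers":-1,"linear":[0,-1,-0.8],"spin":0},{"fingers":-1,"linear":[0,-1,-0.8],"spin":0},{"fingers":-1,"linear":[0,-1,-0.8],"spin":0},{"fingers":-1,"linear":[0,-1,-0.8],"spin":0}]}}

```text
time_s: 4.98
ee_pos: [470.4, 337.6, 136.8]
ee_rot: [0.0, 0.785, 0.619, 0.001]
force: [0.7, 0.4, -0.0]
grip_width: -0.0
finger_force: 0.0
```

```bash
python3 - <<'E'
from h import *
plan([(*W('M',-85,-38),130,-9.9),(*W('M',-85,-38),55,-9.9)])
[print(*o) for o in levers(shot('top'))]
E
```

```text
tcp [470.4 337.6 136.8] yaw -103.47 t 4.9833 F [ 0.7  0.4 -0. ] q6 0.6651554025158937
[-3.136  1.053  0.066] spin -0.817
[-3.137  1.051  0.816] spin -0.817
[124.  95.] 326 [841.2 434.8] 29.5 100.0 [910.8 474.2]
[157. 173.] 113 [580.  307.9] 76.2 71.0 [599.1 385.6]
[240. 196.] 113 [511.7  44.8] -10.2 71.0 [590.5  30.7]
[316. 209.] 116 [ 475.8 -191.9] -6.9 70.0 [ 555.3 -201.4]
[353. 272.] 34 [ 289.4 -300.1] 41.1 25.0 [ 349.7 -247.6]
```

The left lever was stiff (about 10 N) and stayed open at 76° in world, which is its stop, so this is the binding valve. Next I'll move to the bottle.

Request:
{"name": "play_rows", "arguments": {"targets": [{"fingers":-1,"linear":[-0.33,0.09,-0.05],"spin":0},{"fingers":-1,"linear":[-0.67,0.18,-0.1],"spin":0},{"fingers":-1,"linear":[-1,0.27,-0.15],"spin":0}]}}

```text
time_s: 5.28
ee_pos: [472.6, 232.2, 150.7]
ee_rot: [-0.0, 0.785, 0.62, -0.0]
force: [0.4, 0.1, -0.1]
grip_width: -0.2
finger_force: 0.0
```

Request:
{"name": "play_rows", "arguments": {"targets": [{"fingers":-1,"linear":[-0.33,0.09,-0.05],"spin":0},{"fingers":-1,"linear":[-0.67,0.18,-0.1],"spin":0},{"fingers":-1,"linear":[-1,0.27,-0.15],"spin":0}]}}

```text
time_s: 5.53
ee_pos: [475.7, 127.8, 166.1]
ee_rot: [0.0, 0.785, 0.619, -0.0]
force: [0.8, -0.3, -0.2]
grip_width: 0.0
finger_force: 0.0
```

Request:
{"name": "play_rows", "arguments": {"targets": [{"fingers":-1,"linear":[-0.33,0.09,-0.05],"spin":0},{"fingers":-1,"linear":[-0.67,0.18,-0.1],"spin":0},{"fingers":-1,"linear":[-1,0.27,-0.15],"spin":0}]}}

```text
time_s: 5.78
ee_pos: [478.5, 23.9, 181.2]
ee_rot: [0.0, 0.786, 0.619, 0.0]
force: [0.9, -0.6, -0.2]
grip_width: -0.2
finger_force: 0.0
```

Request:
{"name": "play_rows", "arguments": {"targets": [{"fingers":-1,"linear":[-0.33,0.09,0],"spin":0},{"fingers":-1,"linear":[-0.67,0.18,0],"spin":0},{"fingers":-1,"linear":[-1,0.27,0],"spin":0}]}}

```text
time_s: 6.03
ee_pos: [481.4, -79.9, 181.1]
ee_rot: [0.0, 0.786, 0.619, 0.0]
force: [0.2, -0.4, 0.8]
grip_width: 0.1
finger_force: 0.0
```

Request:
{"name": "play_rows", "arguments": {"targets": [{"fingers":1,"linear":[-0.33,0.09,0],"spin":0},{"fingers":1,"linear":[-0.67,0.18,0],"spin":0},{"fingers":1,"linear":[-1,0.27,0],"spin":0},{"fingers":1,"linear":[-1,0.27,0],"spin":0}]}}

```text
time_s: 6.37
ee_pos: [484.8, -187.9, 180.9]
ee_rot: [0.002, 0.787, 0.617, -0.001]
force: [1.1, -0.4, 0.8]
grip_width: 48.2
finger_force: 0.0
```

```bash
python3 - <<'E'
from h import *
d=shot('wrist','w2.png')
plan([(489,-392,180,-103.5)])
[print(*o) for o in levers(shot('top','t3.png'))]
E
```

```text
tcp [ 484.4 -184.9  180.7] yaw -103.8 t 6.4167 F [-0.4  0.1 -0.1] q6 -0.33860560004207857
[-2.     0.539  0.008] spin -0.003
[124.  95.] 318 [841.2 434.9] 30.6 101.0 [910.1 475.6]
[157. 173.] 112 [580.1 308.5] 76.3 71.0 [599.1 386.3]
[240. 196.] 113 [512.2  44.8] -10.1 71.0 [590.9  30.7]
[353. 272.] 34 [ 289.4 -300.1] 41.1 25.0 [ 349.7 -247.6]
```

View pics/w2.png

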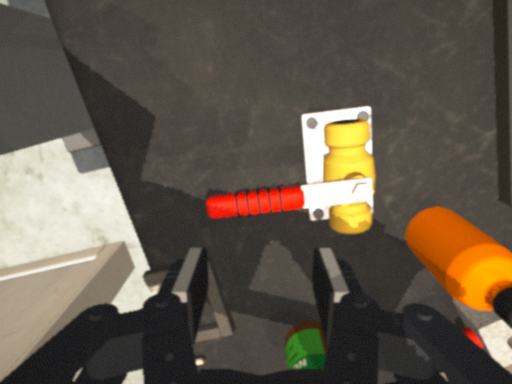

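The wrist view shows the fingers heading for the bottle, label at (305,350). The left lever is still open. One more step, then a close measurement.

Request:
{"name": "play_rows", "arguments": {"targets": [{"fingers":1,"linear":[-0.25,0.07,0],"spin":0},{"fingers":1,"linear":[-0.5,0.14,0],"spin":0},{"fingers":1,"linear":[-0.75,0.2,0],"spin":0},{"fingers":1,"linear":[-0.75,0.2,0],"spin":0}]}}

```text
time_s: 6.8
ee_pos: [486.5, -261.6, 180.9]
ee_rot: [0.001, 0.786, 0.619, -0.0]
force: [0.3, -0.2, 0.3]
grip_width: 85.5
finger_force: 0.0
```

```bash
python3 - <<'E'
from h import *
d=shot('wrist','w3.png')
plan([(489,-392,180,-103.5)])
for n in('wrist','top','side'):
    e=d if n=='wrist' else shot(n)
    h=cv2.cvtColor(e['img'],cv2.COLOR_RGB2HSV)
    g=((h[...,0]>50)&(h[...,0]<75)&(h[...,1]>130)&(h[...,2]>60)).astype(np.uint8)
    k,l,s,c=cv2.connectedComponentsWithStats(g)
    for i in range(1,k):
        if s[i,4]>30:print(n,s[i],c[i].round(1),ray(e,*c[i],45).round())
E
```

```text
tcp [ 486.2 -259.4  180.7] yaw -103.57 t 6.85 F [-0.7 -0.3  0.2] q6 -0.45568069523336396
[-1.283  0.338  0.007] spin -0.001
wrist [ 268  272   42   50 1109] [288.2 291.5] [ 487. -373.   45.]
top [368 209  10   9  35] [371.3 213.4] [ 472. -375.   45.]
side [288 290  20  19 211] [297.8 301. ] [ 476. -419.   45.]
```

View pics/w3.png

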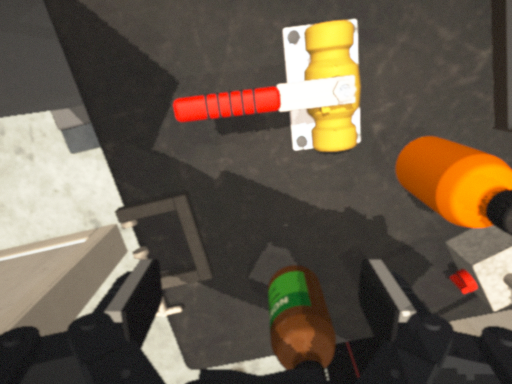

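The bottle is at about (488,-395), standing between the opened fingers' line (label at (288,291)).

Request:
{"name": "play_rows", "arguments": {"targets": [{"fingers":1,"linear":[-0.33,0.09,0],"spin":0},{"fingers":1,"linear":[-0.67,0.18,0],"spin":0},{"fingers":1,"linear":[-1,0.26,0],"spin":0},{"fingers":1,"linear":[-1,0.26,0],"spin":0}]}}

```text
time_s: 7.28
ee_pos: [488.3, -365.9, 180.9]
ee_rot: [0.002, 0.786, 0.619, -0.001]
force: [-0.3, -0.5, -0.0]
grip_width: 85.3
finger_force: 0.0
```

Request:
{"name": "play_rows", "arguments": {"targets": [{"fingers":1,"linear":[-0.315,0.075,0],"spin":0},{"fingers":1,"linear":[-0.315,0.075,0],"spin":0},{"fingers":1,"linear":[-0.315,0.075,0.25],"spin":0},{"fingers":1,"linear":[-0.315,0.075,0.5],"spin":0},{"fingers":1,"linear":[-0.315,0.075,0.5],"spin":0}]}}

```text
time_s: 7.7
ee_pos: [486.1, -389.8, 126.0]
ee_rot: [-0.005, 0.785, 0.62, -0.0]
force: [0.1, 0.5, -1.2]
grip_width: 85.4
finger_force: 0.0
```

```bash
python3 - <<'E'
from h import *
plan([(488,-395,68,-103.5)])
a=shot('side')['img'];b=shot('wrist')['img']
o=np.hstack([cv2.resize(a[180:384,180:435],(400,320)),cv2.resize(b,(400,320))])
cv2.imwrite('pics/g1.png',o[...,::-1])
E
```

```text
tcp [ 486.1 -389.8  126. ] yaw -103.41 t 7.7 F [ 0.1  0.5 -1.2] q6 -0.6209874698401868
[-0.05   0.035  0.58 ] spin 0.001
```

View pics/g1.png

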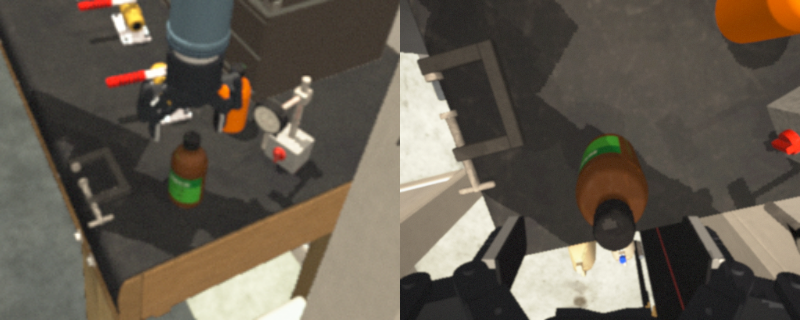

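```bash
python3 - <<'E'
from h import *
d=shot('wrist');plan([])
h=cv2.cvtColor(d['img'],cv2.COLOR_RGB2HSV)
for uv in[(274,278),(274,262)]:print(ray(d,*uv,135).round())
g=((h[...,0]>4)&(h[...,0]<15)&(h[...,1]>120)&(h[...,2]>30)&(h[...,2]<150)).astype(np.uint8);g[:150]=0
k,l,s,c=cv2.connectedComponentsWithStats(g);i=1+s[1:,4].argmax();print(s[i],c[i])
for u in(s[i,0],s[i,0]+s[i,2]):print(ray(d,u,240,90).round())
E
```

```text
tcp [ 488.6 -393.   131.8] yaw -103.4 t 7.85 F [ 0.8 -0.7  0.1] q6 -0.6214670390952618
[ 493. -399.  135.]
[ 495. -391.  135.]
[ 222  159   93  108 5378] [269.05727036 217.12848643]
[ 465. -395.   90.]
[ 518. -407.   90.]
```

The bottle stands upright between the fingers and is centred to a few mm. I'll go down and grip.

Request:
{"name": "play_rows", "arguments": {"targets": [{"fingers":1,"linear":[-0.035,0.024,0.15],"spin":0},{"fingers":1,"linear":[-0.035,0.024,0.3],"spin":0},{"fingers":1,"linear":[-0.035,0.024,0.45],"spin":0},{"fingers":1,"linear":[-0.035,0.024,0.56],"spin":0},{"fingers":1,"linear":[-0.035,0.024,0.63],"spin":0},{"fingers":1,"linear":[-0.035,0.024,0.63],"spin":0},{"fingers":1,"linear":[-0.035,0.024,0.63],"spin":0}]}}

```text
time_s: 8.43
ee_pos: [489.8, -398.1, 68.6]
ee_rot: [0.0, 0.785, 0.619, 0.0]
force: [0.9, -0.6, -0.3]
grip_width: 85.2
finger_force: 0.0
```

Request:
{"name": "play_rows", "arguments": {"targets": [{"fingers":-1,"linear":[0,0,0],"spin":0},{"fingers":-1,"linear":[0,0,0],"spin":0},{"fingers":-1,"linear":[0,0,0],"spin":0},{"fingers":-1,"linear":[0,0,0],"spin":0},{"fingers":-1,"linear":[0,0,0],"spin":0},{"fingers":-1,"linear":[0,0,0],"spin":0},{"fingers":-1,"linear":[0,0,0],"spin":0},{"fingers":-1,"linear":[0,0,0],"spin":0}], "force": 35}}

```text
time_s: 9.1
ee_pos: [490.0, -398.7, 69.3]
ee_rot: [0.001, 0.785, 0.619, 0.0]
force: [-1.2, 0.7, 5.9]
grip_width: 53.6
finger_force: 36.4
```

```bash
python3 - <<'E'
from h import *
plan([(*W('L',-95,0),170,-103.5)])
E
```

```text
tcp [ 490.  -398.7   69.3] yaw -103.46 t 9.1 F [-1.2  0.7  5.9] q6 -0.6242147717229313
[ 6.278 -1.742 -1.019] spin 0.0
```

Request:
{"name": "play_rows", "arguments": {"targets": [{"fingers":-1,"linear":[0,0,-0.05],"spin":0},{"fingers":-1,"linear":[0,0,-0.15],"spin":0},{"fingers":-1,"linear":[0,0,-0.3],"spin":0},{"fingers":-1,"linear":[0,0,-0.5],"spin":0},{"fingers":-1,"linear":[0,0,-0.7],"spin":0},{"fingers":-1,"linear":[0,0,-0.9],"spin":0},{"fingers":-1,"linear":[0,0,-1],"spin":0},{"fingers":-1,"linear":[0,0,-1],"spin":0}]}}

```text
time_s: 9.77
ee_pos: [490.6, -399.2, 171.3]
ee_rot: [0.003, 0.785, 0.619, 0.0]
force: [1.2, -0.2, -1.2]
grip_width: 53.6
finger_force: 37.3
```

```bash
python3 - <<'E'
from h import *
plan([(*W('L',-95,0),170,-103.5)])
a=shot('side')['img'];b=shot('wrist')['img']
o=np.hstack([cv2.resize(a[130:334,180:435],(400,320)),cv2.resize(b,(400,320))])
cv2.imwrite('pics/g2.png',o[...,::-1])
E
```

```text
tcp [ 490.6 -399.2  171.3] yaw -103.46 t 9.7667 F [ 1.2 -0.2 -1.2] q6 -0.6242226778597099
[ 6.284 -1.751 -0.016] spin 0.0
```

View pics/g2.png

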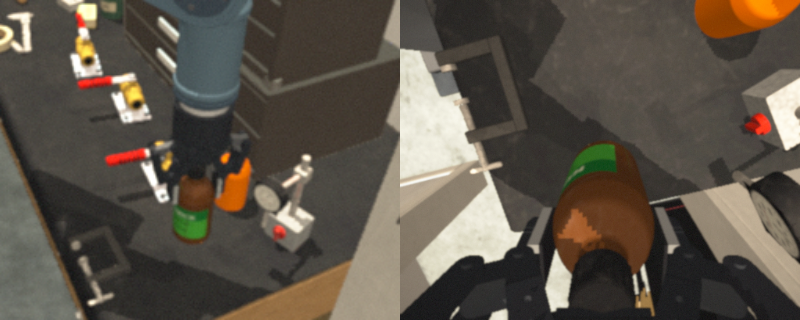

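The bottle is held upright and off the bench. I'll carry it to the left valve.

Request:
{"name": "play_rows", "arguments": {"targets": [{"fingers":-1,"linear":[0.15,-0.04,-0.05],"spin":0},{"fingers":-1,"linear":[0.4,-0.11,-0.1],"spin":0},{"fingers":-1,"linear":[0.7,-0.2,-0.1],"spin":0},{"fingers":-1,"linear":[1,-0.28,-0.1],"spin":0}]}}

```text
time_s: 10.2
ee_pos: [484.4, -292.2, 176.5]
ee_rot: [-0.001, 0.785, 0.619, -0.0]
force: [1.2, 0.7, -1.1]
grip_width: 53.5
finger_force: 37.3
```

Request:
{"name": "play_rows", "arguments": {"targets": [{"fingers":-1,"linear":[0.25,-0.07,0],"spin":0},{"fingers":-1,"linear":[0.5,-0.14,0],"spin":0},{"fingers":-1,"linear":[0.75,-0.21,0],"spin":0},{"fingers":-1,"linear":[1,-0.28,0],"spin":0}]}}

```text
time_s: 10.53
ee_pos: [480.3, -187.9, 176.5]
ee_rot: [-0.002, 0.785, 0.619, -0.0]
force: [0.4, 0.2, -1.6]
grip_width: 53.8
finger_force: 37.3
```

Request:
{"name": "play_rows", "arguments": {"targets": [{"fingers":-1,"linear":[0.25,-0.07,0],"spin":0},{"fingers":-1,"linear":[0.5,-0.14,0],"spin":0},{"fingers":-1,"linear":[0.75,-0.21,0],"spin":0},{"fingers":-1,"linear":[1,-0.28,0],"spin":0}]}}

```text
time_s: 10.87
ee_pos: [476.1, -84.4, 176.6]
ee_rot: [-0.001, 0.785, 0.619, -0.001]
force: [0.1, -0.5, -1.8]
grip_width: 53.7
finger_force: 37.3
```

Request:
{"name": "play_rows", "arguments": {"targets": [{"fingers":-1,"linear":[0.25,-0.07,0],"spin":0},{"fingers":-1,"linear":[0.5,-0.14,0],"spin":0},{"fingers":-1,"linear":[0.75,-0.21,0],"spin":0},{"fingers":-1,"linear":[1,-0.28,0],"spin":0}]}}

```text
time_s: 11.2
ee_pos: [472.0, 19.1, 176.7]
ee_rot: [-0.001, 0.785, 0.619, -0.001]
force: [0.8, -0.2, -1.7]
grip_width: 53.7
finger_force: 37.3
```

Request:
{"name": "play_rows", "arguments": {"targets": [{"fingers":-1,"linear":[0.25,-0.07,0],"spin":0},{"fingers":-1,"linear":[0.5,-0.14,0],"spin":0},{"fingers":-1,"linear":[0.75,-0.21,0],"spin":0},{"fingers":-1,"linear":[1,-0.28,0],"spin":0}]}}

```text
time_s: 11.53
ee_pos: [467.8, 122.5, 176.6]
ee_rot: [-0.001, 0.785, 0.619, -0.001]
force: [0.5, 1.0, -1.0]
grip_width: 53.4
finger_force: 37.3
```

Request:
{"name": "play_rows", "arguments": {"targets": [{"fingers":-1,"linear":[0.25,-0.07,0],"spin":0},{"fingers":-1,"linear":[0.5,-0.14,0],"spin":0},{"fingers":-1,"linear":[0.75,-0.21,0],"spin":0},{"fingers":-1,"linear":[0.9,-0.26,0],"spin":0},{"fingers":-1,"linear":[1,-0.28,0],"spin":0},{"fingers":-1,"linear":[1,-0.28,0],"spin":0}]}}

```text
time_s: 12.03
ee_pos: [464.5, 226.3, 176.9]
ee_rot: [-0.001, 0.784, 0.62, -0.001]
force: [0.1, -0.4, -1.3]
grip_width: 53.8
finger_force: 37.3
```

```bash
python3 - <<'E'
from h import *
plan([(*W('L',-95,0),70,-103.5)])
[print(*o) for o in levers(shot('top'))]
E
```

```text
tcp [464.5 226.3 176.9] yaw -103.32 t 12.0333 F [ 0.1 -0.4 -1.3] q6 0.46922714181305397
[ 0.262 -0.038  1.069] spin 0.002
[124.  95.] 316 [839.4 434.8] 30.7 101.0 [908.2 475.7]
[240. 196.] 113 [512.7  44.6] -10.5 71.0 [591.3  30. ]
[316. 209.] 119 [ 476.  -191.9] -7.3 70.0 [ 555.3 -202.1]
[353. 272.] 33 [ 289.3 -300.3] 40.6 25.0 [ 350.  -248.2]
```

Request:
{"name": "play_rows", "arguments": {"targets": [{"fingers":-1,"linear":[0.13,-0.03,0.1],"spin":0},{"fingers":-1,"linear":[0.26,-0.06,0.3],"spin":0},{"fingers":-1,"linear":[0.26,-0.06,0.5],"spin":0},{"fingers":-1,"linear":[0.26,-0.06,0.7],"spin":0},{"fingers":-1,"linear":[0.26,-0.06,0.88],"spin":0},{"fingers":-1,"linear":[0.26,-0.06,0.98],"spin":0},{"fingers":-1,"linear":[0.26,-0.06,1.0],"spin":0},{"fingers":-1,"linear":[0.26,-0.06,1.0],"spin":0}]}}

```text
time_s: 12.75
ee_pos: [465.8, 250.4, 77.4]
ee_rot: [-0.0, 0.785, 0.619, -0.001]
force: [-0.2, -0.5, -1.7]
grip_width: 54.0
finger_force: 37.3
```

Request:
{"name": "play_rows", "arguments": {"targets": [{"fingers":-1,"linear":[0,0,0.02],"spin":0},{"fingers":-1,"linear":[0,0,0.04],"spin":0},{"fingers":-1,"linear":[0,0,0.06],"spin":0},{"fingers":-1,"linear":[0,0,0.06],"spin":0},{"fingers":-1,"linear":[0,0,0.06],"spin":0}]}}

```text
time_s: 13.17
ee_pos: [466.1, 251.4, 72.2]
ee_rot: [0.0, 0.785, 0.619, 0.0]
force: [-0.3, 0.7, -1.7]
grip_width: 53.8
finger_force: 37.3
```

Request:
{"name": "play_rows", "arguments": {"targets": [{"fingers":-1,"linear":[0,0,0.015],"spin":0},{"fingers":-1,"linear":[0,0,0.03],"spin":0},{"fingers":-1,"linear":[0,0,0.03],"spin":0},{"fingers":-1,"linear":[0,0,0.03],"spin":0}]}}

```text
time_s: 13.5
ee_pos: [466.3, 251.5, 69.3]
ee_rot: [0.0, 0.785, 0.619, 0.0]
force: [-0.1, 0.5, 3.4]
grip_width: 54.0
finger_force: 37.7
```

Request:
{"name": "play_rows", "arguments": {"targets": [{"fingers":0.5,"linear":[0,0,0],"spin":0},{"fingers":0.8,"linear":[0,0,0],"spin":0},{"fingers":1,"linear":[0,0,0],"spin":0},{"fingers":1,"linear":[0,0,0],"spin":0},{"fingers":1,"linear":[0,0,0],"spin":0},{"fingers":1,"linear":[0,0,0],"spin":0},{"fingers":1,"linear":[0,0,-0.1],"spin":0},{"fingers":1,"linear":[0,0,-0.3],"spin":0},{"fingers":1,"linear":[0,0,-0.6],"spin":0},{"fingers":1,"linear":[0,0,-1],"spin":0},{"fingers":1,"linear":[0,0,-1],"spin":0}]}}

```text
time_s: 14.42
ee_pos: [470.2, 252.7, 177.0]
ee_rot: [0.002, 0.785, 0.619, 0.006]
force: [1.9, 0.2, 1.0]
grip_width: 85.6
finger_force: 0.0
```

Request:
{"name": "play_rows", "arguments": {"targets": [{"fingers":1,"linear":[0,0,-0.3],"spin":0},{"fingers":1,"linear":[-0.2,-0.3,-0.4],"spin":0},{"fingers":1,"linear":[-0.4,-0.6,-0.4],"spin":0},{"fingers":1,"linear":[-0.6,-0.9,-0.4],"spin":0},{"fingers":1,"linear":[-0.6,-0.9,-0.4],"spin":0},{"fingers":1,"linear":[-0.6,-0.9,-0.4],"spin":0}]}}

```text
time_s: 14.92
ee_pos: [363.1, 213.6, 209.8]
ee_rot: [0.0, 0.785, 0.619, 0.001]
force: [0.8, 0.6, -0.6]
grip_width: 85.2
finger_force: 0.0
```

```bash
python3 - <<'E'
from h import *
plan([])
t=shot('top');[print(*o) for o in levers(t)]
a=shot('side')['img'];b=t['img']
o=np.hstack([cv2.resize(a[90:330,130:430],(400,320)),cv2.resize(b[120:280,100:300],(400,320))])
cv2.imwrite('pics/g3.png',o[...,::-1])
E
```

```text
tcp [363.1 213.6 209.8] yaw -103.46 t 14.9167 F [ 0.8  0.6 -0.6] q6 0.5005271684168515
[124.  95.] 322 [840.6 434.8] 30.0 100.0 [909.9 474.8]
[157. 173.] 111 [580. 308.] 76.2 71.0 [599.1 385.7]
[240. 196.] 112 [512.7  44.8] -10.4 69.0 [591.4  30.3]
[316. 209.] 115 [ 475.6 -191.7] -6.7 70.0 [ 555. -201.]
[353. 272.] 34 [ 289.4 -300.1] 41.1 25.0 [ 349.7 -247.6]
```

View pics/g3.png

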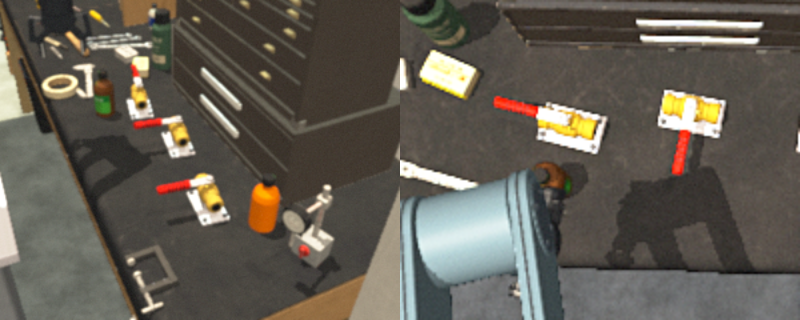

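The bottle stands upright in front of the left valve, at (103,95) in the side crop. The left lever is open, the other two are shut, and the arm is clear.

```bash
python3 -c "
from cell import ticket
print(ticket.close_job())"
```

```text
the job is handed in; nothing more can be done
None
```

I handed the job in with the left valve's lever fully open and the brown oil bottle standing upright in front of it; that valve was stiff (about 10 N) and stayed open when let go, so I did not swing the other two, which are still shut.

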